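# Sort left-hand and right-hand case handles

### The job

Two pull handles for an instrument case lie on the small wooden desk, a left-hand and a right-hand one, mirror images of each other. Lay the left-hand handle in the blue bin and the right-hand one in the orange bin, each flat on the bin's floor with its black grip up. (A handle is left-hand if, with the grip up and the end with the side tab pointing away from you, the tab sticks out to the left.)

Things in the scene. Friction and masses are not known exactly. Their poses are not given: they have to be found in the camera images.
- left_handle: Left-hand pull handle, loose, 0.12 kg: aluminium L plate 5 mm thick, black bow grip up. Origin: underside centre of the long arm (x -45..45, y -15..15 mm), right under the grip's middle; z up. A side tab at the +x end (x 17..45) sticks out left, to y = +50 mm. Grip bar along x: 62 mm long, 12 mm wide, z 44..58 mm, posts at x = +-25 mm; pinch it across y at its middle.
- right_handle: Right-hand pull handle, mirror image of left_handle, same materials, loose, 0.12 kg. Same plate arm (x -45..45, y -15..15 mm), origin and grip bar (along x, 62 mm long, 12 mm wide, z 44..58 mm, posts at x = +-25 mm), but the side tab at the +x end (x 17..45) sticks out right, to y = -50 mm.
- blue_bin: Shallow open blue plastic bin, fixed, for left-hand handles. 156 x 156 mm outside, 148 x 148 mm inside, walls 30 mm high, floor 4 mm thick. Origin: centre of its underside, z up; small finger lip outside its -x wall. A handle fits at any yaw if its whole plate, tab included, is about centred.
- orange_bin: Shallow open orange plastic bin, fixed, for right-hand handles; same shape, size and origin as blue_bin. The two bins may stand either way round.

How it is judged:
At the end, for the whole second after the job is handed in: The left-hand handle lies in the blue bin and the right-hand handle in the orange bin: each one's origin is within 62 mm of the bin's centre along both bin axes and less than 10 mm above the bin's underside (the plate down on the 4 mm floor), its grip up within 10 degrees, and at rest (x of left_handle in the frame of blue_bin between -0.062 and 0.062 m and y of left_handle in the frame of blue_bin between -0.062 and 0.062 m and z of left_handle in the frame of blue_bin below 0.01 m and angle between each of left_handle, right_handle's own z axis and vertical below 0.17 rad and linear speed of each of left_handle, right_handle below 0.03 m/s and x of right_handle in the frame of orange_bin between -0.062 and 0.062 m and y of right_handle in the frame of orange_bin between -0.062 and 0.062 m and z of right_handle in the frame of orange_bin below 0.01 m); the robot touches nothing.
It also fails if it takes over 54 s, if anything falls off the work surface, if the arm or the gripper's body presses on something with over 40 N, if the wrist force passes 120 N, or if a joint passes its speed limit or range.

### The arm

A 7-joint arm with a two-finger parallel gripper is mounted at the origin on a cart in front of the work surface, level with it; the furniture and walls round the work are solid. World frame = base frame: x ahead of the robot, y to its left, z up, the work surface at z = 0. Lengths are in m, angles in rad, forces in N, time in s.
With the tool pointing down it reaches from about 0.4 to 0.85 m from the base axis. Payload 10.4 kg.
Tool frame: the origin (TCP) lies at the very end of the fingers, on their centre line; the grasp point (between the pads) lies 19 mm behind it (r.pinch_z is the distance from the TCP to the grasp point, in m); z points along the fingers, y is the line along which they close (so a half turn about z gives the same grasp; the last joint's range is limited). The gripper opens to 87 mm and grips with 3 to 60 N. Pads are 19 mm wide; open, the fingers measure 117 mm over their backs; the gripper's body (75 mm by 190 mm) begins 51 mm behind the grasp point.
Start: joints at [-1.217, 0.332, -0.065, 1.46, 0.022, 1.35, -0.088], TCP at [0.23, 0.581, 0.223] pointing down, gripper open.
Joint ranges: [-2.6, 2.6], [-0.5, 2.12], [-1.47, 1.34], [0.16, 2.42], [-1.27, 4.41], [0.06, 2.06], [-2.6, 2.6]. Speed limits (rad/s): [2.22, 2.22, 2.79, 2.79, 3.14, 3.14, 3.14].

### API

Orientations are given as a unit quaternion [x, y, z, w].
In Python, from bench import sensors, vision, r gives the robot as it stands.
- The arm moves only by the shell command python3 -m crank 'ROWS' [OPENING] [FORCE]. ROWS is JSON, a list of rows, each a list of 2 entries, a list of its own where there are three numbers: the shift along the tool's x, y, z normalised to -1 to 1, where 1 is 3 cm, then the turn about the tool's z normalised to -1 to 1, where 1 is 8 degrees. A call has 1 to 12 rows; each row shifts and turns the commanded pose from where the row before left it, along the tool's axes as they then stand; what a row does not reach is not made up. A row lasts 1/8 s, in which the tool goes at most 62.5 mm and 10.7 degrees, less where a joint would pass 70% of its speed; a pose out of reach is approached as far as the arm can. A call with a number of a shift or a turn outside -1 to 1 is refused whole. A call with a gripper value outside its range is refused whole. OPENING is the opening, from 0 (shut) to 1 (fully open), set as the call begins (- or left out, the last holds). The fingers move at their own pace and stop on an object; FORCE is the grip in N (left out, the last holds). Time passes only in rows, so rows that do not move let the fingers close. It gives the time, the measured TCP pose, the force, the opening and the grip force at its end, in the units of the state.
- sensors.read_state(): the state, without advancing time (a new reading comes with each control period).
- vision.camera(name): name is "scene" or "top" or "wrist"; returns the picture (384x512x3 uint8, red, green, blue); there is no depth.
- vision.camera_model(name): a dict with "vertical_fov" (degrees; the focal length in pixels is half the picture's height over the tangent of half this angle, whatever the lens; pixels are square), "cx", "cy" (the principal point, pixels), "camera_from_world" (4x4, takes a point from world to camera coordinates); the wrist camera has in their place "hand_eye" (4x4, takes a point from camera to tool coordinates, whose origin is the TCP and whose axes are the flange's). Camera axes: x right, y down, z forward; pixel columns grow to the right and rows downward; lengths in m; the calibration is good to about 2 mm. The wrist camera is an equidistant fisheye: a pixel r from the principal point sees the ray r / f radians off the axis. A picture is of the moment at which its call begins: read the wrist's pose just before it. camera_model takes no time and is no camera call.
- r.close_job(): hands the job in; it is judged then, once.
The state is a dict: "time": time; "joint_positions": joint angles; "joint_vel": joint speeds; "joint_torque": joint torques, N m; "ee_pos": TCP position; "eef_rot": TCP orientation; "ft_force": force on the tool from outside, world axes, zero at the start; "torque": the same for the moment, N m; "width": finger opening in m; "grip_force": force on a finger pad.
Only numpy, scipy, OpenCV 4.12 (cv2) and the standard library are available. Lean on these libraries where they do the work, as an engineer would, in place of code of your own. Each camera call takes 0.05 s, during which the arm holds its last target. There are 200 camera calls.

## Working session

There is one attempt and no reset: what is moved stays moved. The work goes in short steps, Python scripts to look and compute and a shell command to move; the robot and the scene stay as the last step left them, time stands still between calls to the robot, and variables do not carry over. Pictures are saved under pics/ and viewed, at most 10 in all, crops included, and the job is handed in when it is done.

```bash
ls; mkdir -p pics; python3 - <<'E'
from bench import sensors, vision, r
import cv2,numpy as np
s=sensors.read_state();print(s['time'],s['ee_pos'],s['eef_rot'],s['width'],r.pinch_z)
a=vision.camera('top');b=vision.camera('scene')
cv2.imwrite('pics/top0.png',a[...,::-1]);cv2.imwrite('pics/scene0.png',b[...,::-1])
for n in('top','scene','wrist'):print(n,vision.camera_model(n))
E
```

```text
pics
0.0 [0.2298325  0.58078277 0.22172163] [ 1.87264781e-01  9.82309199e-01 -7.28419571e-04 -9.23273598e-05] 0.08662079375338841 0.0187
top {'vertical_fov': 53.44649101857313, 'cx': 255.10540267722533, 'cy': 188.43217027235625, 'camera_from_world': array([[ 0.03063262, -0.99848025,  0.04581305,  0.11744402],
       [-0.9915358 , -0.03614123, -0.12470189,  0.55496421],
       [ 0.12616812, -0.04160533, -0.99113602,  0.81639739],
       [ 0.        ,  0.        ,  0.        ,  1.        ]])}
scene {'vertical_fov': 42.73076786658916, 'cx': 251.34140707437476, 'cy': 184.16365001093084, 'camera_from_world': array([[ 0.52368275, -0.85174107, -0.01713261, -0.14655472],
       [-0.66236177, -0.39443312, -0.63694537,  0.45074161],
       [ 0.53575486,  0.34490529, -0.77071854,  0.62163099],
       [ 0.        ,  0.        ,  0.        ,  1.        ]])}
wrist {'vertical_fov': 65.70646984690485, 'cx': 256.2580911179411, 'cy': 192.41299609845032, 'hand_eye': array([[-2.98525683e-04, -9.60709301e-01, -2.77556389e-01,
         7.66664558e-02],
       [ 9.99999799e-01, -4.42127758e-04,  4.54792725e-04,
         1.20718065e-04],
       [-5.59638985e-04, -2.77556197e-01,  9.60709240e-01,
        -1.61906418e-01],
       [ 0.00000000e+00,  0.00000000e+00,  0.00000000e+00,
         1.00000000e+00]])}
```

View pics/top0.png

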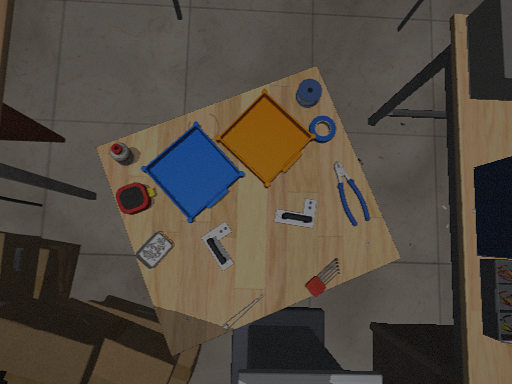

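View pics/scene0.png

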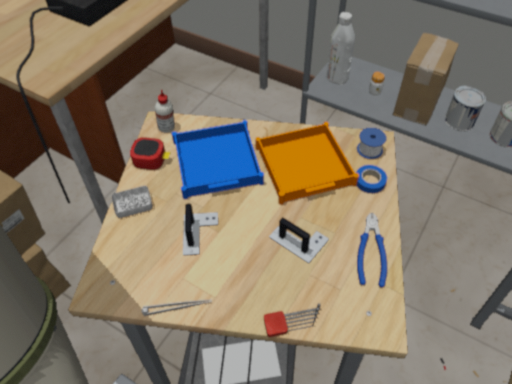

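The top view has world +x up and +y left. The handle at about (217,245) has its tab end pointing up with the tab to the right, so it is right-hand and goes to orange. The handle at about (296,215) has its tab end pointing right with the tab up, so it is left-hand and goes to blue. The bins are at about (192,170) for blue and (266,138) for orange. The scene view agrees.

```bash
cat > h.py <<'E'
import numpy as np,cv2
from bench import sensors,vision
def ray(name,uv,z):
    m=vision.camera_model(name);T=m['camera_from_world'];f=192/np.tan(np.radians(m['vertical_fov']/2))
    uv=np.atleast_2d(uv).astype(float)
    d=np.c_[(uv[:,0]-m['cx'])/f,(uv[:,1]-m['cy'])/f,np.ones(len(uv))]@T[:3,:3]
    C=-T[:3,:3].T@T[:3,3]
    return (C+d*((z-C[2])/d[:,2])[:,None])[:,:2]
def biggest(mask,n=1):
    cs,_=cv2.findContours(mask.astype(np.uint8),cv2.RETR_EXTERNAL,cv2.CHAIN_APPROX_NONE)
    return sorted(cs,key=cv2.contourArea,reverse=True)[:n]
def rect(P):
    c,s,a=cv2.minAreaRect((P*1000).astype(np.float32));return np.round(c,1),np.round(s,1),round(a,1)
E
python3 - <<'E'
from h import *
for name in('top','scene'):
    im=cv2.imread(f'pics/{name}0.png');hsv=cv2.cvtColor(im,cv2.COLOR_BGR2HSV)
    H,S,V=[hsv[...,i].astype(int) for i in range(3)]
    for b,m in(('blue',(abs(H-108)<12)&(S>150)&(V>70)),('orange',(abs(H-18)<8)&(S>200)&(V>100))):
        c=biggest(m)[0][:,0]
        print(name,b,'z.03',rect(ray(name,c,.03)),'z0',rect(ray(name,c,0)))
    boxes=((195,215,245,285),(265,190,325,235)) if name=='top' else ((170,195,222,262),(260,210,335,268))
    for x0,y0,x1,y1 in boxes:
        sub=np.zeros(H.shape,bool);sub[y0:y1,x0:x1]=1
        d=biggest(sub&(V<70))[0][:,0]
        p=biggest(sub&((S<60)|(V<70)))[0][:,0]
        print(name,'grip z.058',rect(ray(name,d,.058)),'z.051',rect(ray(name,d,.051))[0],'plate+grip z.005',rect(ray(name,p,.005)))
        e=np.array(rect(ray(name,d,.058))[0])
T=vision.camera_model('top')['camera_from_world'];print('cam',-T[:3,:3].T@T[:3,3])
im=cv2.imread('pics/top0.png')[80:290,130:330];cv2.imwrite('pics/crop.png',cv2.resize(im,None,fx=2.8,fy=2.8,interpolation=cv2.INTER_CUBIC))
E
```

```text
top blue z.03 (array([584. , 274.7]), array([167.8, 162.8]), 44.4) z0 (array([589. , 278.4]), array([173.8, 168.6]), 44.4)
top orange z.03 (array([668.8, 114.3]), array([168.3, 161.9]), 47.9) z0 (array([676.8, 112.3]), array([174.3, 167.6]), 47.9)
top grip z.058 (array([413.2, 214.7]), array([60.3, 15.5]), 36.8) z.051 [412.9 215.1] plate+grip z.005 (array([422.3, 202.1]), array([89.5, 65.1]), 35.4)
top grip z.058 (array([488.3,  46.2]), array([64. , 14.8]), 82.5) z.051 [488.7  45.1] plate+grip z.005 (array([506.5,  41.1]), array([90.7, 64.7]), 82.4)
scene blue z.03 (array([578.9, 267.1]), array([181.9, 160.5]), 44.2) z0 (array([600.8, 284.6]), array([189.3, 167.1]), 44.2)
scene orange z.03 (array([661.4, 106.8]), array([178.3, 165.8]), 48.2) z0 (array([686.7, 117.7]), array([185.6, 172.6]), 48.2)
scene grip z.058 (array([400.4, 200.2]), array([88.4, 12.3]), 36.4) z.051 [404.  203.8] plate+grip z.005 (array([429.5, 205.6]), array([115.5,  65. ]), 34.1)
scene grip z.058 (array([473.8,  33.1]), array([71.1, 33.9]), 82.4) z.051 [478.1  35. ] plate+grip z.005 (array([506.1,  38.5]), array([94.7, 68.3]), 82.7)
cam [0.44366594 0.17128911 0.87298548]
```

View pics/crop.png

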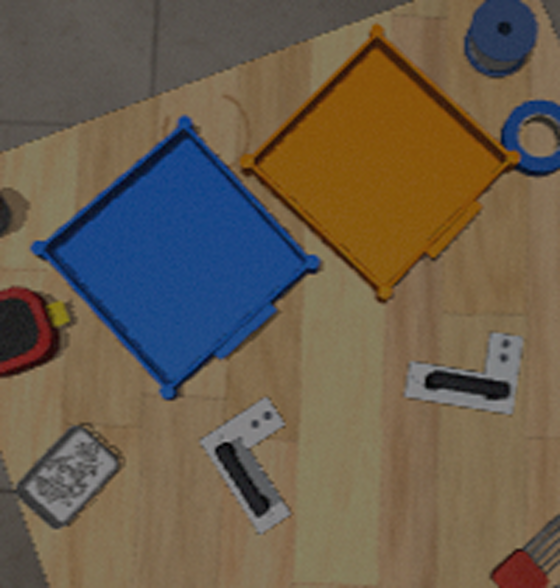

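```bash
cat >> h.py <<'E'
from scipy.spatial.transform import Rotation as Ro
def go(target,ydir=None):
    """remaining shift in tool axes (units of 3 cm) to target TCP; turn (units of 8 deg) to bring tool y to ydir deg (mod 180); shift is in axes AFTER the turn"""
    s=sensors.read_state();R=Ro.from_quat(s['eef_rot']).as_matrix();y=np.degrees(np.arctan2(R[1,1],R[0,1]))
    t=0
    if ydir is not None:
        t=-((ydir-y+90)%180-90)
    R2=R@Ro.from_euler('z',t,degrees=True).as_matrix()
    print('t',round(s['time'],2),'ee',np.round(s['ee_pos'],4),'ydir',round(y,1),'tilt',np.round(R[:2,2],4),'F',np.round(s['ft_force'],1),'w',round(s['width'],4),'j7',round(s['joint_positions'][6],2))
    print('turn units',round(t/8,2),'shift units',np.round(R2.T@(np.array(target)-s['ee_pos'])/.03,2))
E
python3 - <<'E'
from h import *
for n,c in(('blue',[(184,123),(40,248),(168,392),(313,263)]),('orange',[(377,32),(248,162),(385,293),(513,158)])):
    P=ray('top',np.array(c)/2.8+[130,80],.03)
    print(n,P.mean(0).round(4),np.linalg.norm(np.roll(P,1,0)-P,axis=1).round(3))
go([.4125,.2155,.10],126)
E
python3 -m crank '[[[0,0,0],-1],[[0,0,0],-1],[[0,0,0],-1],[[0,0,0],-1],[[0,0,0],-1],[[0,0,0],-1],[[0,0,0],-1]]' 1 25
python3 -c "
from h import *
go([.4125,.2155,.10],126)"
```

```text
blue [0.5845 0.2752] [0.155 0.152 0.153 0.153]
orange [0.6691 0.1145] [0.153 0.153 0.153 0.154]
t 0.1 ee [0.2298 0.5808 0.2218] ydir 68.4 tilt [-0.0004 -0.0012] F [-0.4  0.9 -0.6] w 0.0868 j7 -0.09
turn units -7.2 shift units [  2.23 -13.43   4.07]
time: 0.98
ee_pos: [0.2299, 0.5809, 0.2221]
eef_rot: [-0.298, 0.955, -0.0, -0.0]
ft_force: [-0.6, -0.3, 0.2]
width: 0.087
grip_force: 0.0
t 0.97 ee [0.2299 0.5809 0.2221] ydir 124.7 tilt [-0.0003 -0.0008] F [-0.6 -0.3  0.2] w 0.087 j7 0.86
turn units -0.17 shift units [  2.23 -13.43   4.08]
```

```bash
python3 -m crank '[[[0.15,-0.9,0],-0.17],[[0.15,-0.9,0],0],[[0.15,-0.9,0],0],[[0.15,-0.9,0],0],[[0.15,-0.9,0],0],[[0.15,-0.9,0],0],[[0.15,-0.9,0],0],[[0.15,-0.9,0.4],0],[[0.15,-0.9,0.4],0],[[0.15,-0.9,0.4],0],[[0.15,-0.9,0.4],0],[[0.15,-0.9,0.4],0]]'
python3 -c "
from h import *
go([.4125,.2155,.10],126)"
```

```text
time: 2.48
ee_pos: [0.3751, 0.2854, 0.1619]
eef_rot: [-0.307, 0.952, -0.0, -0.0]
ft_force: [0.5, 0.4, -0.6]
width: 0.0872
grip_force: 0.0
t 2.48 ee [0.3751 0.2854 0.1619] ydir 125.8 tilt [-0.0004 -0.0003] F [ 0.5  0.4 -0.6] w 0.0872 j7 1.45
turn units -0.03 shift units [ 0.36 -2.62  2.06]
```

```bash
python3 -m crank '[[[0.12,-0.87,0.5],0],[[0.12,-0.87,0.5],0],[[0.12,-0.88,0.5],0],[[0,0,0.5],0],[[0,0,0],0]]'
python3 - <<'E'
from h import *
go([.4125,.2155,.032],126)
a=vision.camera('wrist');cv2.imwrite('pics/w1.png',a[...,::-1])
E
```

```text
time: 3.1
ee_pos: [0.4111, 0.2165, 0.1015]
eef_rot: [-0.307, 0.952, -0.0, -0.001]
ft_force: [-0.8, 0.3, 0.3]
width: 0.0869
grip_force: 0.0
t 3.1 ee [0.4111 0.2165 0.1015] ydir 125.8 tilt [-0.002 -0.001] F [-0.8  0.3  0.3] w 0.0869 j7 1.62
turn units -0.03 shift units [-0.02 -0.05  2.32]
```

View pics/w1.png

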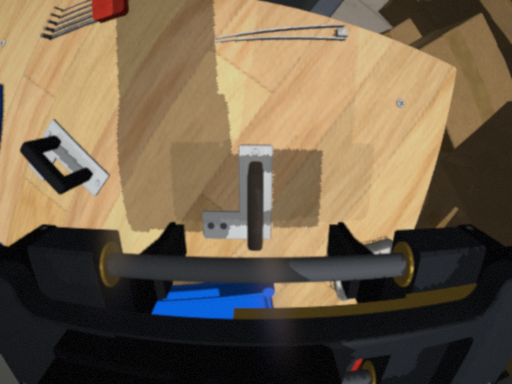

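The wrist view shows the grip bar (column about 256, rows 165–248) centred between the fingers and aligned with them. I'm descending and closing.

```bash
python3 -m crank '[[[-0.02,-0.05,0.6],0],[[0,0,0.6],0],[[0,0,0.6],0],[[0,0,0.5],0],[[0,0,0],0]]'
python3 -m crank '[[[0,0,0],0],[[0,0,0],0],[[0,0,0],0],[[0,0,0],0],[[0,0,0],0],[[0,0,0],0]]' 0 25
python3 -m crank '[[[0,0,-0.5],0],[[0,0,-0.8],0],[[0,0,-0.8],0],[[0,0,-0.8],0],[[0,0,0],0]]'
python3 - <<'E'
from h import *
# right handle bbox centre is 17.5 mm on its -y side; handle y = 126 deg
c=np.array([.669,.1145]);y=np.array([np.cos(np.radians(126)),np.sin(np.radians(126))])
o=c+.0175*y;print(o);go([*o,.12],126)
E
```

```text
time: 3.78
ee_pos: [0.4128, 0.2157, 0.033]
eef_rot: [-0.308, 0.952, -0.0, -0.001]
ft_force: [-0.0, -0.4, 1.2]
width: 0.0871
grip_force: 0.0
time: 4.53
ee_pos: [0.4135, 0.2155, 0.0336]
eef_rot: [-0.307, 0.952, 0.0, 0.0]
ft_force: [-0.5, 0.6, 0.1]
width: 0.035
grip_force: 0.0
time: 5.15
ee_pos: [0.4147, 0.2163, 0.1231]
eef_rot: [-0.307, 0.952, 0.001, 0.002]
ft_force: [0.6, 0.4, 0.0]
width: 0.0008
grip_force: 0.0
[0.65871376 0.1286578 ]
t 5.15 ee [0.4147 0.2163 0.1231] ydir 125.8 tilt [0.0036 0.0025] F [0.6 0.4 0. ] w 0.0008 j7 1.62
turn units -0.03 shift units [-4.86 -7.14  0.12]
```

The fingers close slowly (about 70 mm/s), so I lifted before they gripped. I'm reopening above the handle and checking it hasn't moved.

```bash
python3 -m crank '[[[0,0,0],0],[[0,0,0],0],[[0,0,0],0],[[0,0,0],0],[[0,0,0],0],[[0,0,0],0],[[0,0,0],0],[[0,0,0],0],[[0,0,0],0],[[0,0,0],0]]' 1
python3 - <<'E'
from h import *
go([.4125,.2155,.032],126)
a=vision.camera('wrist');cv2.imwrite('pics/w2.png',a[...,::-1])
E
```

```text
time: 6.4
ee_pos: [0.4135, 0.2155, 0.1205]
eef_rot: [-0.307, 0.952, 0.0, 0.0]
ft_force: [0.9, -0.3, -1.1]
width: 0.0853
grip_force: 0.0
t 6.4 ee [0.4135 0.2155 0.1205] ydir 125.8 tilt [0.     0.0001] F [ 0.9 -0.3 -1.1] w 0.0853 j7 1.62
turn units -0.03 shift units [0.03 0.02 2.95]
```

View pics/w2.png

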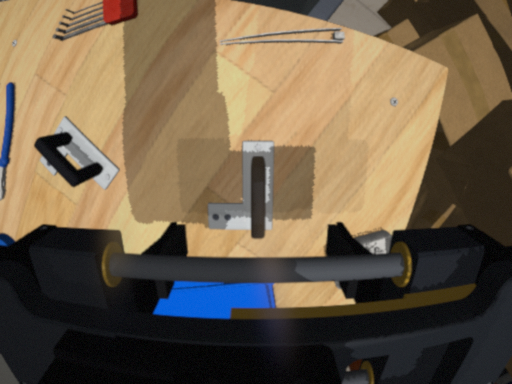

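The handle hasn't moved: the bar is at column about 258 and still upright. I'll go down again and give the fingers time to close fully.

```bash
python3 -m crank '[[[0,0,0.75],0],[[0,0,0.75],0],[[0,0,0.75],0],[[0,0,0.7],0],[[0,0,0],0]]'
python3 -m crank '[[[0,0,0],0],[[0,0,0],0],[[0,0,0],0],[[0,0,0],0],[[0,0,0],0],[[0,0,0],0],[[0,0,0],0],[[0,0,0],0],[[0,0,0],0],[[0,0,0],0],[[0,0,0],0],[[0,0,0],0]]' 0 25
```

```text
time: 7.08
ee_pos: [0.4125, 0.2149, 0.0309]
eef_rot: [-0.307, 0.952, -0.0, -0.001]
ft_force: [0.2, 0.4, 0.1]
width: 0.087
grip_force: 0.0
time: 8.57
ee_pos: [0.4135, 0.2156, 0.032]
eef_rot: [-0.307, 0.952, 0.0, -0.0]
ft_force: [-0.4, 0.2, -0.2]
width: 0.0118
grip_force: 25.0
```

```bash
python3 -m crank '[[[0,0,-0.7],0],[[0,0,-0.8],0],[[0,0,-0.8],0],[[0,0,-0.7],0],[[-0.3,-0.5,0],0],[[-0.5,-0.75,0],0],[[-0.5,-0.75,0],0],[[-0.5,-0.75,0],0],[[-0.5,-0.75,0],0],[[-0.5,-0.75,0],0],[[-0.5,-0.75,0],0],[[-0.5,-0.75,0],0]]'
python3 -c "
from h import *
go([.6587,.1287,.0375],126)"
```

```text
time: 10.07
ee_pos: [0.6079, 0.1405, 0.1202]
eef_rot: [-0.307, 0.952, -0.0, -0.001]
ft_force: [0.7, 0.8, -1.2]
width: 0.0116
grip_force: 25.0
t 10.07 ee [0.6079 0.1405 0.1202] ydir 125.7 tilt [-0.0013 -0.0013] F [ 0.7  0.8 -1.2] w 0.0116 j7 1.96
turn units -0.03 shift units [-1.14 -1.31  2.76]
```

```bash
python3 -m crank '[[[-0.4,-0.5,0],0],[[-0.4,-0.45,0],0],[[-0.3,-0.35,0],0],[[0,0,0],0],[[0,0,0],0]]'
python3 - <<'E'
from h import *
go([.6587,.1287,.0370],126)
a=vision.camera('wrist');b=vision.camera('top');cv2.imwrite('pics/w3.png',np.hstack([a,b])[::1,:,::-1][:, :].copy() if 0 else cv2.resize(np.hstack([a,b])[...,::-1],(800,300)))
E
```

```text
time: 10.7
ee_pos: [0.6559, 0.1294, 0.121]
eef_rot: [-0.307, 0.952, -0.0, -0.001]
ft_force: [-0.2, -0.3, -1.0]
width: 0.0117
grip_force: 25.0
t 10.7 ee [0.6559 0.1294 0.121 ] ydir 125.8 tilt [-0.0013 -0.0005] F [-0.2 -0.3 -1. ] w 0.0117 j7 2.0
turn units -0.03 shift units [-0.06 -0.07  2.8 ]
```

View pics/w3.png

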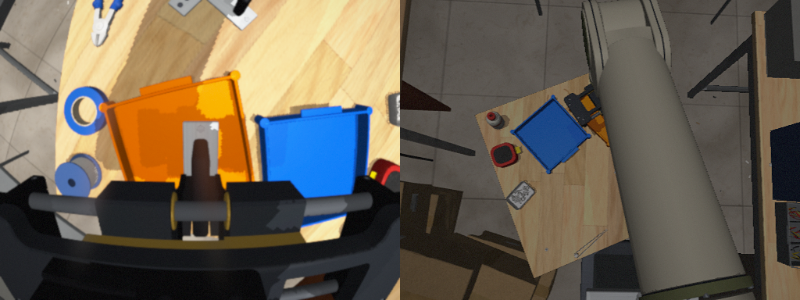

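The handle is held level over the orange bin: its plate is at (205,150) in the wrist half, inside the walls. I'm lowering it.

```bash
python3 -m crank '[[[-0.06,-0.07,0.6],0],[[0,0,0.6],0],[[0,0,0.6],0],[[0,0,0.5],0],[[0,0,0.3],0],[[0,0,0.15],0],[[0,0,0],0],[[0,0,0],0]]'
python3 -c "
from h import *
go([.6587,.1287,.036],126)"
```

```text
time: 11.8
ee_pos: [0.6595, 0.1293, 0.0402]
eef_rot: [-0.307, 0.952, 0.0, 0.001]
ft_force: [0.1, -0.4, -0.5]
width: 0.0119
grip_force: 25.0
t 11.8 ee [0.6595 0.1293 0.0402] ydir 125.8 tilt [0.001  0.0004] F [ 0.1 -0.4 -0.5] w 0.0119 j7 2.02
turn units -0.03 shift units [0.03 0.   0.14]
```

```bash
python3 -m crank '[[[0,0,0.07],0],[[0,0,0.06],0],[[0,0,0],0]]'
python3 -m crank '[[[0,0,0],0],[[0,0,0],0],[[0,0,0],0],[[0,0,0],0],[[0,0,0],0],[[0,0,0],0],[[0,0,0],0],[[0,0,0],0]]' 0.6
python3 -m crank '[[[0,0,-0.3],0],[[0,0,-0.6],0],[[0,0,-0.8],0],[[0,0,-0.9],0],[[0,0,-0.6],0],[[0,0,0],0]]' 1
python3 -c "
from h import *
go([.489,.0445,.12],-7.5)"
```

```text
time: 12.18
ee_pos: [0.6592, 0.1293, 0.0361]
eef_rot: [-0.307, 0.952, 0.0, 0.0]
ft_force: [-1.9, -0.4, 3.3]
width: 0.0114
grip_force: 25.0
time: 13.18
ee_pos: [0.6591, 0.1292, 0.0357]
eef_rot: [-0.307, 0.952, 0.0, 0.0]
ft_force: [0.5, 0.3, -0.9]
width: 0.052
grip_force: 0.0
time: 13.92
ee_pos: [0.6601, 0.1294, 0.1338]
eef_rot: [-0.307, 0.952, -0.0, 0.002]
ft_force: [0.8, 0.3, 0.2]
width: 0.0868
grip_force: 0.0
t 13.93 ee [0.6601 0.1294 0.1338] ydir 125.8 tilt [0.0032 0.001 ] F [0.8 0.3 0.2] w 0.0868 j7 2.0
turn units -5.84 shift units [3.55 5.29 0.44]
```

```bash
python3 -m crank '[[[0,0,0],1],[[0,0,0],1],[[0,0,0],1],[[0,0,0],1],[[0,0,0],1],[[0,0,0],1],[[0,0,0],1],[[0,0,0],1],[[0,0,0],1],[[0,0,0],1],[[0,0,0],1],[[0,0,0],1]]'
python3 -m crank '[[[0,0,0],1],[[0,0,0],1],[[0,0,0],1],[[0,0,0],1],[[0,0,0],0.7],[[-0.55,-0.8,0],0],[[-0.6,-0.9,0],0],[[-0.6,-0.9,0],0],[[-0.6,-0.9,0],0],[[-0.6,-0.9,0],0],[[-0.6,-0.85,0],0],[[0,0,0],0]]'
python3 -c "
from h import *
go([.489,.0445,.12],-7.5)"
```

```text
time: 15.42
ee_pos: [0.6585, 0.129, 0.1304]
eef_rot: [0.504, 0.864, -0.001, -0.001]
ft_force: [-0.7, -0.6, 0.2]
width: 0.0873
grip_force: 0.0
time: 16.92
ee_pos: [0.4867, 0.0444, 0.1309]
eef_rot: [0.754, 0.657, -0.0, -0.001]
ft_force: [0.0, 0.2, -0.1]
width: 0.087
grip_force: 0.0
t 16.93 ee [0.4867 0.0444 0.1309] ydir -7.9 tilt [-0.0017  0.0012] F [ 0.   0.2 -0.1] w 0.087 j7 -0.23
turn units -0.05 shift units [0.01 0.08 0.36]
```

```bash
python3 - <<'E'
from h import *
go([.489,.0445,.032],-7.5)
a=vision.camera('wrist');b=vision.camera('top');cv2.imwrite('pics/w4.png',cv2.resize(np.hstack([a,b])[...,::-1],(800,300)))
E
```

```text
t 16.93 ee [0.4867 0.0444 0.1309] ydir -7.9 tilt [-0.0017  0.0012] F [ 0.   0.2 -0.1] w 0.087 j7 -0.23
turn units -0.05 shift units [0.01 0.08 3.3 ]
```

View pics/w4.png

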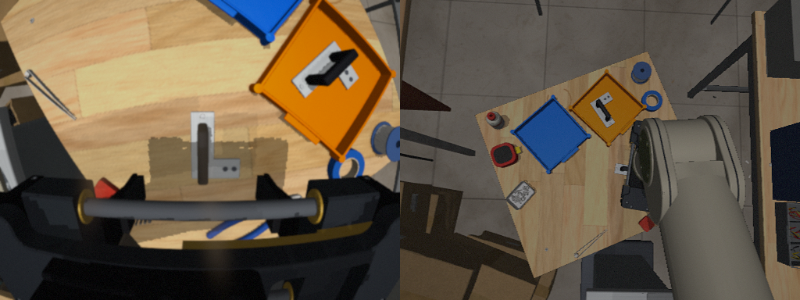

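The right handle lies flat in the orange bin, at about (605,108) in the top half. The left handle's bar (wrist half, column about 203) is centred between the fingers. I'm descending and gripping.

```bash
python3 -m crank '[[[0,0.08,0.6],0],[[0,0,0.7],0],[[0,0,0.7],0],[[0,0,0.7],0],[[0,0,0.55],0],[[0,0,0],0]]'
python3 -m crank '[[[0,0,0],0],[[0,0,0],0],[[0,0,0],0],[[0,0,0],0],[[0,0,0],0],[[0,0,0],0],[[0,0,0],0],[[0,0,0],0],[[0,0,0],0],[[0,0,0],0],[[0,0,0],0],[[0,0,0],0]]' 0 25
python3 - <<'E'
from h import *
# turn +4 units (32 deg cw): handle yaw -97.5 -> -129.5, y axis -39.5 deg; bbox centre at +17.5 y
y=np.array([np.cos(np.radians(-39.5)),np.sin(np.radians(-39.5))]);o=np.array([.5845,.2752])-.0175*y
print(o);go([*o,.12],-39.5)
E
```

```text
time: 17.77
ee_pos: [0.4905, 0.0446, 0.033]
eef_rot: [0.754, 0.657, -0.001, -0.0]
ft_force: [-0.2, -1.3, 0.4]
width: 0.0874
grip_force: 0.0
time: 19.27
ee_pos: [0.4909, 0.0448, 0.0341]
eef_rot: [0.754, 0.657, 0.0, -0.0]
ft_force: [-1.1, -0.1, -0.1]
width: 0.012
grip_force: 25.0
[0.57099657 0.28633137]
t 19.27 ee [0.4909 0.0448 0.0341] ydir -7.8 tilt [-0.0001  0.0001] F [-1.1 -0.1 -0.1] w 0.012 j7 -0.1
turn units 3.96 shift units [ 7.91 -3.06 -2.86]
```

```bash
python3 -m crank '[[[0,0,-0.7],0],[[0,0,-0.8],0],[[0,0,-0.8],0],[[0,0,-0.7],0],[[0,0,0],1],[[0,0,0],1],[[0,0,0],1],[[0,0,0],1],[[0.5,-0.2,0],0],[[0.8,-0.3,0],0],[[0.8,-0.3,0],0],[[0.8,-0.3,0],0]]'
python3 -m crank '[[[0.8,-0.3,0],0],[[0.8,-0.3,0],0],[[0.8,-0.3,0],0],[[0.8,-0.3,0],0],[[0.8,-0.3,0],0],[[0.6,-0.25,0],0],[[0.35,-0.15,0],0],[[0,0,0],0],[[0,0,0],0]]'
python3 - <<'E'
from h import *
go([.571,.2863,.038],-39.5)
a=vision.camera('wrist');b=vision.camera('top');cv2.imwrite('pics/w5.png',cv2.resize(np.hstack([a,b])[...,::-1],(800,300)))
E
```

```text
time: 20.78
ee_pos: [0.5218, 0.1353, 0.1239]
eef_rot: [0.905, 0.425, -0.0, 0.0]
ft_force: [0.2, -0.2, -1.0]
width: 0.0118
grip_force: 25.0
time: 21.9
ee_pos: [0.5727, 0.2822, 0.1242]
eef_rot: [0.906, 0.423, -0.0, 0.0]
ft_force: [1.0, -0.1, -1.6]
width: 0.0117
grip_force: 25.0
t 21.9 ee [0.5727 0.2822 0.1242] ydir -39.9 tilt [-0.     -0.0003] F [ 1.  -0.1 -1.6] w 0.0117 j7 -0.99
turn units -0.05 shift units [ 0.07 -0.13  2.87]
```

View pics/w5.png

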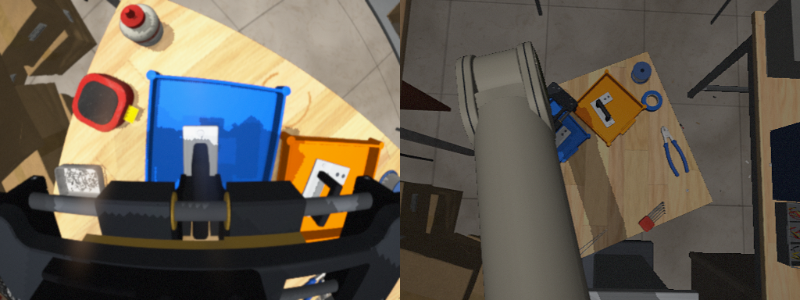

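The left handle is level over the blue bin, with its plate at (200,150) in the wrist half, inside the walls. I'm lowering and releasing it.

```bash
python3 -m crank '[[[0.07,-0.13,0.6],0],[[0,0,0.6],0],[[0,0,0.6],0],[[0,0,0.5],0],[[0,0,0.3],0],[[0,0,0.17],0],[[0,0,0.08],0],[[0,0,0],0],[[0,0,0],0]]'
python3 -c "
from h import *
go([.571,.2863,.037],-39.5)"
```

```text
time: 23.12
ee_pos: [0.5713, 0.2875, 0.0391]
eef_rot: [0.906, 0.424, 0.0, -0.0]
ft_force: [0.1, 0.1, -2.1]
width: 0.0113
grip_force: 25.0
t 23.12 ee [0.5713 0.2875 0.0391] ydir -39.8 tilt [0.0006 0.0005] F [ 0.1  0.1 -2.1] w 0.0113 j7 -0.95
turn units -0.04 shift units [-0.04  0.02  0.07]
```

```bash
python3 -m crank '[[[0,0,0.05],0],[[0,0,0.02],0],[[0,0,0],0]]'
python3 -m crank '[[[0,0,0],0],[[0,0,0],0],[[0,0,0],0],[[0,0,0],0],[[0,0,0],0],[[0,0,0],0],[[0,0,0],0],[[0,0,0],0]]' 0.6
python3 -m crank '[[[0,0,-0.3],0],[[0,0,-0.6],0],[[0,0,-0.8],0],[[0,0,-0.9],0],[[0,0,-0.9],0],[[0,0,-0.9],0],[[0,0,-0.9],0],[[0,0,0],0],[[0,0,0],0]]'
python3 - <<'E'
from h import *
go([.3,.5,.2])
a=vision.camera('wrist');b=vision.camera('scene');cv2.imwrite('pics/w6.png',cv2.resize(np.hstack([a,b])[...,::-1],(800,300)))
E
```

```text
time: 23.5
ee_pos: [0.5714, 0.2876, 0.0381]
eef_rot: [0.906, 0.424, 0.0, -0.0]
ft_force: [-5.1, -1.8, 12.1]
width: 0.0116
grip_force: 25.0
time: 24.5
ee_pos: [0.571, 0.2874, 0.0366]
eef_rot: [0.906, 0.424, 0.0, -0.0]
ft_force: [0.2, 0.2, -0.3]
width: 0.0521
grip_force: 0.0
time: 25.62
ee_pos: [0.5708, 0.2874, 0.1958]
eef_rot: [0.906, 0.424, 0.0, -0.0]
ft_force: [-0.7, -0.3, -1.1]
width: 0.0523
grip_force: 0.0
t 25.62 ee [0.5708 0.2874 0.1958] ydir -39.8 tilt [0.     0.0004] F [-0.7 -0.3 -1.1] w 0.0523 j7 -1.02
turn units 0.0 shift units [ -0.34 -11.47  -0.14]
```

View pics/w6.png

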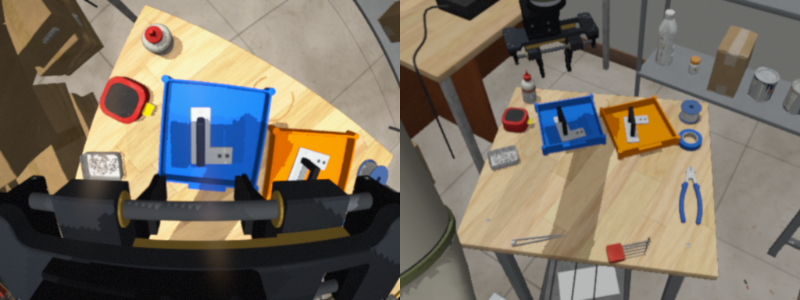

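Both handles lie flat in the right bins with their grips up, and the gripper is clear of everything.

```bash
python3 -c "
from bench import r
print(r.close_job())"
```

```text
the job is handed in; nothing more can be done
None
```

I handed the job in at about 26 s; the last pictures show the left-hand handle in the blue bin and the right-hand one in the orange bin, both flat with grips up, but no verdict came back.

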